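# Roll the tumbling barrel onto its rollers and start the polisher

### The arm

A 6-joint arm with a two-finger parallel gripper is mounted at the origin on a cart in front of the work surface, level with it; the furniture and walls round the work are solid. World frame = base frame: x ahead of the robot, y to its left, z up, the work surface at z = 0. Lengths are in m, angles in rad, forces in N, time in s.
With the tool pointing down it reaches from about 0.375 to 0.975 m from the base axis. Payload 3.8 kg.
Tool frame: the origin (TCP) lies on the centre line of the jaws, within the pads' length; the fingertips stand 17 mm ahead of it and the grasp point (between the pads) lies 2 mm behind it (bot.tip_extent is the distance from the TCP to the fingertips, in m); z points along the fingers, y is the line along which they close (so a half turn about z gives the same grasp; the last joint's range is limited). The gripper opens to 85 mm and grips with 20 to 120 N. Pads are 22 mm wide; open, the fingers measure 114 mm over their backs; the gripper's body (76 mm by 85 mm) begins 54 mm behind the grasp point. The pads swing forward as they close: fully open they stand 13 mm farther back than shut.
Start: joints at [1.17, 0.264, 1.604, -0, 1.274, -0.037], TCP at [0.24, 0.631, 0.248] pointing down, gripper open.
Joint ranges: [-2.63, 2.63], [-0.94, 2.18], [0.31, 2.57], [-1.31, 4.45], [0, 2.66], [-2.55, 2.55]. Speed limits (rad/s): [2.57, 2.57, 3.14, 3.14, 3.14, 3.14].

### API

Orientations are given as a rotation vector (axis times angle).
In Python, from workcell import readout, read_camera, finish_job, bot gives the robot as it stands.
- The arm moves only by the tool jog_arm, never from a script. Its argument "deltas" is one flat list of numbers, 7 for each row, row after row: the shift along the tool's x, y, z in m, then the turn, a rotation vector about the tool's x, y, z in degrees, then the gripper command: -1 is shut, 1 is fully open, values between are in proportion. A call has 1 to 8 rows; each row is the pose to reach, as a shift and turn from the pose commanded when the call began, along the tool's axes at that moment; what a row does not reach only later rows make up. A row lasts 1/10 s, in which the tool goes at most 50 mm and 8.59 degrees, less where a joint would pass 70% of its speed; a pose out of reach is approached as far as the arm can. A call with a gripper value outside its range is refused whole. The fingers move at their own pace and stop on an object; "squeeze" is the grip in N (left out, the last holds). Time passes only in rows, so rows that repeat a pose let the fingers close. It gives the time, the measured TCP pose, the force, the opening and the grip force at its end, in the units of the state.
- readout.read_state(): the state, without advancing time (a new reading comes with each control period).
- read_camera(name): name is "side" or "top"; returns a dict with "color" (420x560x3 uint8, blue, green, red), "fx", "fy", "cx", "cy" (pixels), "origin" and "attitude" of the camera in the world. Camera axes: x right, y down, z forward; pixel columns grow to the right and rows downward; lengths in m; the calibration is good to about 2 mm. A picture is of the moment at which its call begins. There is no depth.
- finish_job(): hands the job in; it is judged then, once.
The state is a dict: "time": time; "q": joint angles; "joint_vel": joint speeds; "joint_torque": joint torques, N m; "tool_pos": TCP position; "tcp_rot": TCP orientation; "wrist_force": force on the tool from outside, world axes, zero at the start; "torque": the same for the moment, N m; "width": opening from 0.0 (shut) to 1.0 (fully open); "grip_force": force on a finger pad.
Only numpy, scipy, OpenCV 4.12 (cv2) and the standard library are available. Lean on these libraries where they do the work, as an engineer would, in place of code of your own. Each camera call takes 0.05 s, during which the arm holds its last target. There are 200 camera calls.

### The job

The loaded barrel lies on the shelf of the blue tumble polisher. Pushing it near its top with the fingertips, roll it along the shelf (do not slide or lift it) until it drops into the trough between the two rollers, not over the far one, and take the fingers off it. When it lies still, press the green start button fully down and let it go; leave everything else on the bench where it is.

Things in the scene. Friction and masses are not known exactly. Their poses are not given: they have to be found in the camera images.
- barrel: the tumbling barrel: closed black rubber drum lying on its side, 96 mm in diameter, 100 mm long, 0.4 to 0.9 kg, grey ribs and a white mark round its waist, orange lid on one end; loose, rolls freely. Origin: the drum's centre. Its y axis is the drum's axis (to the orange lid); x and z turn with it as it rolls (at the start z is up). It starts on the shelf: centre 112 mm, top 160 mm above the bench
- tumbler: the tumble polisher, blue sheet metal, fixed, 268 mm long and 124 mm wide. Origin: on the bench under the middle between its two rollers. x points from the shelf to the rollers (away from the robot), y along the rollers, to the left. Blue cheeks at y = +-56 to +-62 mm, 78 mm above the bench, flank shelf and rollers; past the far roller (x > 57 mm) nothing keeps the barrel from falling off
- shelf (a point): centre of the polisher's flat aluminium shelf, 64 mm above the bench; same axes as the polisher. The shelf reaches 80 mm to either side along x, from a lip 8 mm high at the front to the near roller. The barrel starts 110 to 156 mm before the seat (along x), its axis within 0.05 rad of the rollers'. Rubber grips both shelf and fingertips: a finger pressed lightly on top carries the drum's top along, the drum travels half as far
- seat (a point): fixed point, same axes as the polisher: the barrel's centre when it lies in the trough between the rollers, 101 mm above the bench (11 mm lower than on the shelf, so its top is then 149 mm up). The two black rollers, 20 mm in diameter, 108 mm long, tops level with the shelf, lie 34 mm before and behind this point along x; they turn with a little friction
- start_top (a point): centre of the top face of the green start button, 24 mm in diameter, pressed straight down; it stands on a grey switch box (66 x 44 mm, 69 mm high) outside the left cheek, beside the shelf
- start (a joint): travel of the start button in m: 0 released, 0.006 fully down; a spring pushes it back up, fully down takes 5 N
- pliers_a: small round-nosed pliers with black handles, 144 mm long and 10 mm high, lying loose on the bench to the left of the tumbler; bystander. Origin: centre of its underside
- clamp_a: wooden ring clamp, 120 mm long and 22 mm thick, lying loose on the bench far to the left, beyond the soldering board; bystander. Origin: centre of its underside
- tweezers_a: cross-lock tweezers with red sleeves, 150 mm long and 9 mm high, lying loose on the bench far to the left, beyond the soldering board; bystander. Origin: centre of its underside
- beaker: glass beaker, 76 mm across and 65 mm high, standing loose on the bench to the right of the tumbler; bystander. Origin: centre of its underside
- tape: roll of masking tape lying flat, 96 mm across and 25 mm high, loose on the front of the bench to the right of the tumbler; bystander. Origin: centre of its underside

How it is judged:
On the way, in this order (a step that is already met when the one before it is completed fails the run):
1. the barrel has turned by at least 0.7 rad about its axis while it is still on the shelf: it rolls, it does not slide (angle between barrel's own z axis and vertical above 0.7 rad and x of barrel in the frame of seat below -0.034 m).
2. the barrel lies still in the trough between the rollers, the fingers off it (x of barrel in the frame of seat between -0.006 and 0.006 m and z of barrel in the frame of seat between -0.005 and 0.005 m and angle between the y axis of barrel and the y axis of tumbler, either way round below 0.07 rad and linear speed of barrel below 0.01 m/s and angular speed of barrel below 0.3 rad/s and contact force between each of the arm, the fingers and barrel below 0.1 N), for 0.3 s.
3. the start button is pressed down (over 4.5 of its 6 mm) (value of joint start above 0.0045 m), for 0.05 s.
At the end, for the whole second after the job is handed in: the barrel lies at rest in the trough between the rollers (its centre within 6 mm of the seat across the rollers, 5 mm in height and 12 mm along them, its axis within 0.07 rad of the rollers') and the start button has been pressed and is up again (x of barrel in the frame of seat between -0.006 and 0.006 m and z of barrel in the frame of seat between -0.005 and 0.005 m and angle between the y axis of barrel and the y axis of tumbler, either way round below 0.07 rad and y of barrel in the frame of seat between -0.012 and 0.012 m and linear speed of barrel below 0.01 m/s and angular speed of barrel below 0.3 rad/s and value of joint start below 0.0015 m); the robot touches nothing.
It fails at once if the barrel is lifted (its centre more than 12 mm above its height on the shelf) (z of barrel in the frame of seat above 0.023 m).
It fails at once if the barrel is pushed in its lower half (contact force between the fingers and barrel above 0.5 N and z of the grasp point in the frame of seat below 0.025 m).
It fails at once if the barrel falls off the machine (z of barrel in the frame of seat below -0.02 m).
It fails at once if the start button is pressed before the barrel lies on the rollers (value of joint start above 0.003 m and distance between barrel and seat above 0.02 m).
It fails at once if a bystander is moved by more than 15 mm (distance of any of pliers_a, clamp_a, tweezers_a, beaker, tape from where it was at the start of the episode above 0.015 m).
It also fails if it takes over 64 s, if anything falls off the work surface, if the arm or the gripper's body presses on something with over 40 N, if the wrist force passes 120 N, or if a joint passes its speed limit or range.

## Working session

There is one attempt and no reset: what is moved stays moved. The work goes in short steps, Python scripts to look and compute and a tool call to move; the robot and the scene stay as the last step left them, time stands still between calls to the robot, and variables do not carry over. Pictures are saved under pics/ and viewed, at most 10 in all, crops included, and the job is handed in when it is done.

Besides the shell and the picture viewer there is one more tool, called after ">>>" as name(argument=value, ...), one argument or row to a line, values as JSON. jog_arm: Moves the arm, as the interface text tells. Its arguments: {"type":"object","properties":{"deltas":{"type":"array"},"squeeze":{"type":"number"}},"required":["deltas"]}

```bash
mkdir -p pics; cat > h.py <<'E'
import numpy as np,cv2
from scipy.spatial.transform import Rotation as R
from workcell import readout, read_camera, finish_job, bot
def att(c):
    a=np.array(c["attitude"],float)
    return a if a.shape==(3,3) else R.from_rotvec(a).as_matrix() if a.size==3 else None
def ray(c,u,v,z):
    d=att(c)@np.array([(u-c["cx"])/c["fx"],(v-c["cy"])/c["fy"],1]); o=np.array(c["origin"])
    return o+d*(z-o[2])/d[2]
def proj(c,p):
    q=att(c).T@(np.array(p)-np.array(c["origin"])); return np.array([c["fx"]*q[0]/q[2]+c["cx"],c["fy"]*q[1]/q[2]+c["cy"]])
E
python3 - <<'E'
from h import *
import pickle
for n in("top","side"):
    c=read_camera(n); print({k:v for k,v in c.items() if k!="color"})
    pickle.dump(c,open(n+".pkl","wb"))
    cv2.imwrite(f"pics/{n}0.png",cv2.resize(c["color"],(784,588)))
s=readout.read_state();print(s)
print(bot.tip_extent)
E
```

```text
{'fx': 417.5839163615126, 'fy': 417.5839163615126, 'cx': 273.8389658542909, 'cy': 213.09804193551756, 'origin': array([-0.051689  , -0.07185887,  1.69751572]), 'attitude': array([-2.27469951,  1.72518434, -0.28406128])}
{'fx': 450.48835156511075, 'fy': 450.48835156511075, 'cx': 277.13220221124647, 'cy': 206.83172853630163, 'origin': array([0.24909805, 1.39658221, 0.69869309]), 'attitude': array([-0.18385617,  2.54786529, -1.64068133])}
{'time': 0.1, 'q': array([ 1.17011975e+00,  2.64718269e-01,  1.60523030e+00, -4.55834810e-06,
        1.27372181e+00, -3.68842517e-02]), 'joint_vel': array([-1.11197733e-03, -1.32740131e-03, -4.29492403e-03, -1.98232894e-05,
        1.65121223e-04,  2.54159690e-03]), 'joint_torque': array([ 6.62115071e-04, -5.16702390e+01, -3.68590450e+01,  4.75348281e-05,
        6.22172389e-03, -4.70853948e-06]), 'tool_pos': array([0.23992699, 0.63024765, 0.24706309]), 'tcp_rot': array([-0.56821453, -3.08932355,  0.00318692]), 'wrist_force': array([-0.0858613 , -0.35759992,  0.30146103]), 'torque': array([ 0.06863406,  0.0287303 , -0.01209755]), 'grip_force': 0.0, 'width': 1.0017770063270997}
0.017
```

View pics/top0.png

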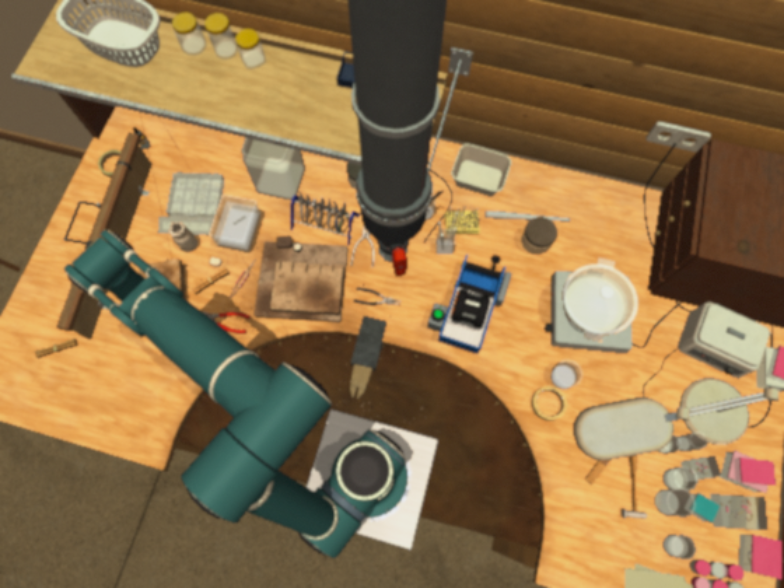

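View pics/side0.png

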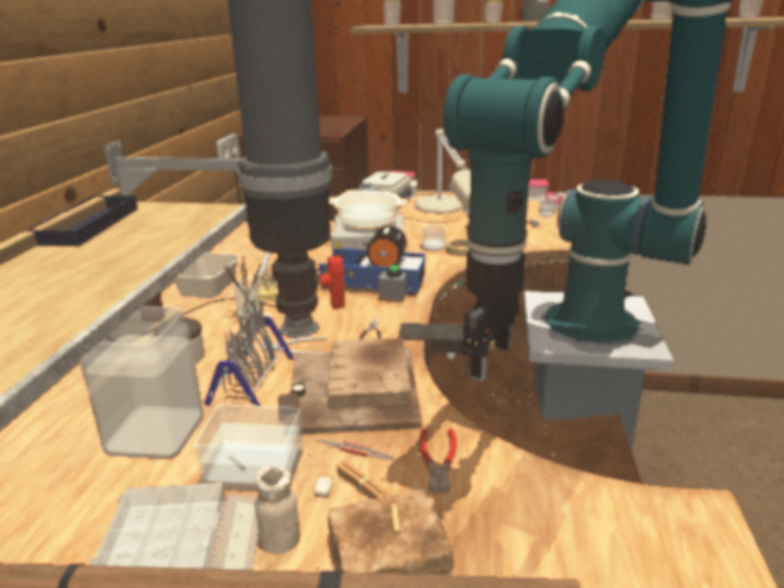

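```bash
python3 - <<'E'
from h import *
import pickle
c=pickle.load(open("top.pkl","rb"))
a=cv2.resize(c["color"][175:260,300:380],(640,680),interpolation=cv2.INTER_CUBIC)
a=cv2.resize(c["color"][180:255,300:370],(560,600),interpolation=cv2.INTER_CUBIC)
cv2.imwrite("pics/t1.png",a)
c=pickle.load(open("side.pkl","rb"))
cv2.imwrite("pics/s1.png",cv2.resize(c["color"][150:225,220:320],(800,600),interpolation=cv2.INTER_CUBIC))
E
```

```text
(no output)
```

View pics/t1.png

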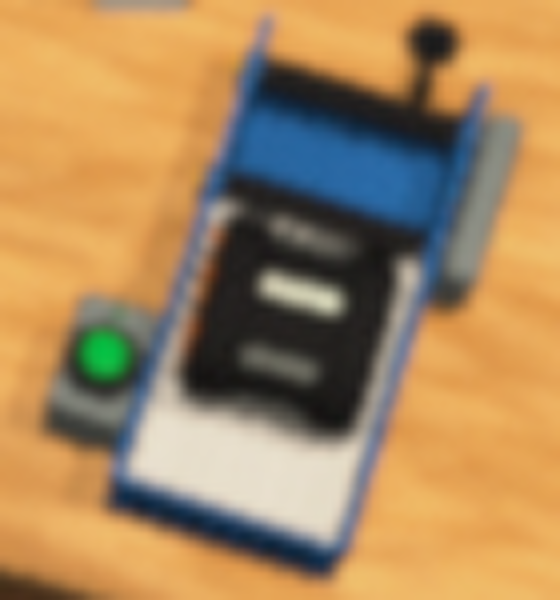

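View pics/s1.png

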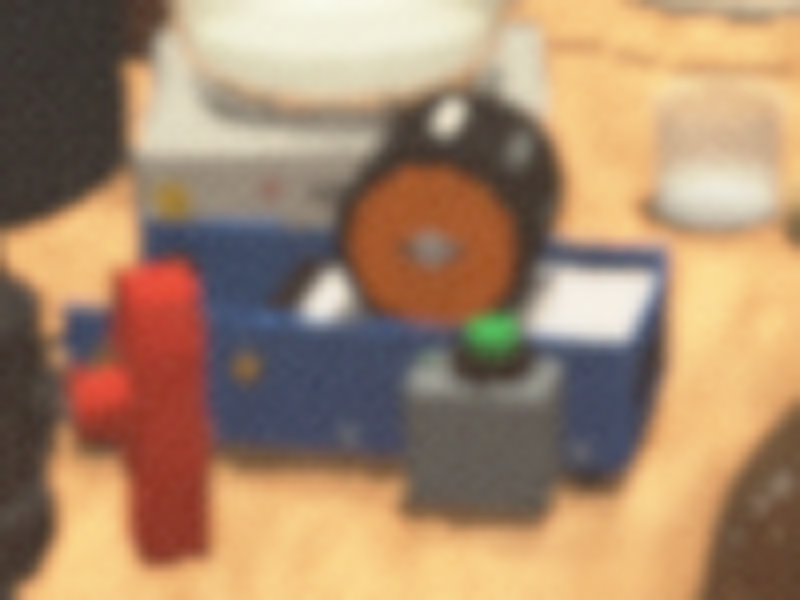

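```bash
python3 - <<'E'
from h import *
import pickle
c=pickle.load(open("top.pkl","rb"))
P=lambda u,v,z: ray(c,300+(u+.5)/8-.5,180+(v+.5)/8-.5,z)
pts=dict(Lf=(118,480,.078),Lb=(268,18,.078),Rf=(335,560,.078),Rb=(483,88,.078),btn=(103,355,.08),
 fr1=(263,82,.064),fr2=(462,128,.064),nr1=(225,188,.064),nr2=(420,240,.064),
 bmark=(302,294,.16),brib_top=(280,365,.135),bFL=(185,390,.112),bFR=(345,437,.112),bBL=(232,212,.14),bBR=(398,252,.14))
Q={k:P(*v) for k,v in pts.items()}
for k,v in Q.items(): print(k,v.round(4))
for a,b in(("Lf","Lb"),("Rf","Rb"),("fr1","fr2"),("nr1","nr2"),("Lf","Rf"),("bFL","bFR"),("bBL","bBR")):
    d=Q[b]-Q[a];print(a,b,np.linalg.norm(d).round(4),np.arctan2(d[1],d[0]).round(3))
s=pickle.load(open("side.pkl","rb"))
for u,v,z in((490,330,.08),(628,345,.078),(665,250,.078),(75,308,.078)):
    print(ray(s,220+(u+.5)/8-.5,150+(v+.5)/8-.5,z).round(4))
# red knob: approx
E
```

```text
Lf [ 0.4257 -0.0933  0.078 ]
Lb [ 0.692  -0.1088  0.078 ]
Rf [ 0.4147 -0.2071  0.078 ]
Rb [ 0.6832 -0.2259  0.078 ]
btn [ 0.487  -0.0701  0.08  ]
fr1 [ 0.6619 -0.1148  0.064 ]
fr2 [ 0.6644 -0.2213  0.064 ]
nr1 [ 0.5983 -0.1093  0.064 ]
nr2 [ 0.5973 -0.2133  0.064 ]
bmark [ 0.5165 -0.1557  0.16  ]
brib_top [ 0.487  -0.1549  0.135 ]
bFL [ 0.4696 -0.1137  0.112 ]
bFR [ 0.4672 -0.1954  0.112 ]
bBL [ 0.5566 -0.1138  0.14  ]
bBR [ 0.558  -0.1976  0.14  ]
Lf Lb 0.2667 -0.058
Rf Rb 0.2692 -0.07
fr1 fr2 0.1065 -1.547
nr1 nr2 0.104 -1.58
Lf Rf 0.1144 -1.668
bFL bFR 0.0817 -1.6
bBL bBR 0.0838 -1.553
[ 0.489  -0.0925  0.08  ]
[ 0.4255 -0.0861  0.078 ]
[ 0.4217 -0.2053  0.078 ]
[ 0.6854 -0.1041  0.078 ]
```

```bash
cat > to.py <<'E'
from h import *
import sys
# rows for going to a world point with tool yaw psi (tool y = (sin,cos)(-psi)), prints tool-frame shift and turn
def go(p,psi=-.062):
    s=readout.read_state(); r=R.from_rotvec(s["tcp_rot"])
    a=psi; n=np.array([-np.sin(a/1),np.cos(a),0]); 
    T=np.c_[[-np.cos(a),-np.sin(a),0],[-np.sin(a),np.cos(a),0],[0,0,-1]]
    print("t",s["time"],"pos",s["tool_pos"].round(4),"F",s["wrist_force"].round(2),"w",round(s["width"],2))
    print("shift mm",(r.inv().apply(np.array(p)-s["tool_pos"])*1e3).round(1),"turn deg",np.degrees((r.inv()*R.from_matrix(T)).as_rotvec()).round(2))
if __name__=="__main__": go([float(x) for x in sys.argv[1:4]])
E
python3 - <<'E'
from h import *
import pickle
c=pickle.load(open("top.pkl","rb"));s=pickle.load(open("side.pkl","rb"))
def tri(a,b):
    A=[];o=[]
    for cam,(u,v) in((c,a),(s,b)):
        d=att(cam)@np.array([(u-cam["cx"])/cam["fx"],(v-cam["cy"])/cam["fy"],1]);A.append(d/np.linalg.norm(d));o.append(np.array(cam["origin"]))
    t=np.linalg.lstsq(np.c_[A[0],-A[1]],o[1]-o[0],rcond=None)[0]
    return (o[0]+A[0]*t[0]).round(3),(o[1]+A[1]*t[1]).round(3)
print("redtop",tri((400/1.4,252/1.4),(336/1.4,262/1.4)))
print("column ring",tri((393/1.4,195/1.4),(285/1.4,175/1.4)))
print("btn",tri((300+103/8,180+355/8),(220+490/8,150+330/8)))
# lid centre in side view, at y=-.106
u,v=220+432/8,150+245/8
d=att(s)@np.array([(u-s["cx"])/s["fx"],(v-s["cy"])/s["fy"],1]);o=np.array(s["origin"]);print("lid",o+d*(-.106-o[1])/d[1])
E
python3 to.py 0.505 -0.156 0.25
```

```text
redtop (array([0.61 , 0.077, 0.163]), array([0.596, 0.076, 0.157]))
column ring (array([0.673, 0.117, 0.364]), array([0.685, 0.119, 0.371]))
btn (array([ 0.483, -0.072,  0.087]), array([ 0.484, -0.072,  0.087]))
lid [ 0.51533942 -0.106       0.1132288 ]
t 0.1 pos [0.2399 0.6302 0.2471] F [-0.09 -0.36  0.3 ] w 1.0
shift mm [-527.5 -640.5   -1.6] turn deg [ -0.12  -0.02 -17.29]
```

>>> jog_arm(
  deltas=[-32,-39,0,0,0,0,-0.2],
)

```text
time: 0.2
tool_pos: [0.2547, 0.5863, 0.2465]
tcp_rot: [-0.563, -3.089, -0.001]
wrist_force: [1.0, -1.0, -0.2]
width: 0.854
grip_force: 0.0
```

```bash
python3 to.py 0.505 -0.156 0.25
```

```text
t 0.2 pos [0.2547 0.5863 0.2465] F [ 1.02 -0.99 -0.19] w 0.85
shift mm [-495.9 -606.4   -4.5] turn deg [  0.03  -0.09 -17.09]
```

My last row was written in mm while the interface takes m; the row cap held it to 50 mm in the intended direction. I'm using metres from here on.

>>> jog_arm(
  deltas=[-0.031,-0.038,0,0,0,0,-0.2,-0.062,-0.076,0,0,0,0,-0.2,-0.093,-0.114,0,0,0,0,-0.2,-0.124,-0.152,0,0,0,0,-0.2,-0.155,-0.19,0,0,0,0,-0.2,-0.186,-0.228,0,0,0,0,-0.2,-0.217,-0.266,0,0,0,0,-0.2,-0.248,-0.304,0,0,0,0,-0.2],
)

```text
time: 1.0
tool_pos: [0.3795, 0.2091, 0.248]
tcp_rot: [0.567, 3.09, -0.0]
wrist_force: [1.3, 0.5, -1.0]
width: 0.4
grip_force: 0.0
```

>>> jog_arm(
  deltas=[-0.031,-0.038,0,0,0,-2,-0.2,-0.062,-0.076,0,0,0,-4,-0.2,-0.093,-0.114,0,0,0,-7,-0.2,-0.124,-0.152,0,0,0,-10,-0.2,-0.155,-0.19,0,0,0,-13,-0.2,-0.186,-0.228,0,0,0,-15,-0.2,-0.217,-0.266,0,0,0,-17.1,-0.2,-0.217,-0.266,0,0,0,-17.1,-0.2],
)

```text
time: 1.8
tool_pos: [0.4888, -0.1199, 0.248]
tcp_rot: [0.111, 3.139, -0.004]
wrist_force: [-0.3, 1.2, 0.2]
width: 0.398
grip_force: 0.0
```

```bash
python3 to.py 0.507 -0.156 0.183
```

```text
t 1.8 pos [ 0.4888 -0.1199  0.248 ] F [-0.27  1.16  0.21] w 0.4
shift mm [-20.6 -34.6  65.1] turn deg [-0.13  0.03 -0.49]
```

>>> jog_arm(
  deltas=[-0.02,-0.035,0,0,0,-0.5,-0.2,-0.02,-0.035,0.035,0,0,-0.5,-0.2,-0.02,-0.035,0.065,0,0,-0.5,-0.2,-0.02,-0.035,0.066,0,0,-0.5,-0.2,-0.02,-0.035,0.066,0,0,-0.5,-0.2,-0.02,-0.035,0.066,0,0,-0.5,-0.2],
)

```text
time: 2.4
tool_pos: [0.5065, -0.1508, 0.184]
tcp_rot: [0.088, 3.138, -0.001]
wrist_force: [0.6, 0.1, -0.2]
width: 0.4
grip_force: 0.0
```

>>> jog_arm(
  deltas=[0,0,0.001,0,0,0,-0.2,0,0,0.002,0,0,0,-0.2,0,0,0.003,0,0,0,-0.2,0,0,0.004,0,0,0,-0.2,0,0,0.004,0,0,0,-0.2],
)

```text
time: 2.9
tool_pos: [0.5054, -0.1509, 0.1782]
tcp_rot: [-0.089, -3.14, -0.0]
wrist_force: [-0.1, 0.4, -0.3]
width: 0.398
grip_force: 0.0
```

```bash
python3 to.py 0.507 -0.156 0.175; python3 - <<'E'
from h import *
c=read_camera("side")
cv2.imwrite("pics/s2.png",cv2.resize(c["color"][125:200,230:330],(800,600),interpolation=cv2.INTER_CUBIC))
E
```

```text
t 2.9 pos [ 0.5054 -0.1509  0.1782] F [-0.06  0.42 -0.3 ] w 0.4
shift mm [-1.9 -5.   3.2] turn deg [ 0.   -0.01  0.31]
```

View pics/s2.png

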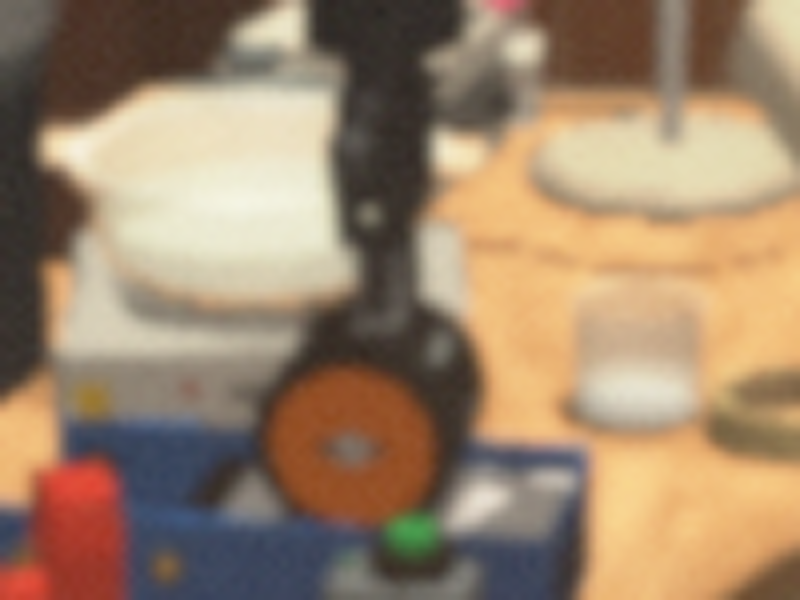

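The picture shows the closed-up finger pair at (385, 320), just over the drum top (lid centre 350, 445), slightly to the robot side. I'll keep going down to contact.

>>> jog_arm(
  deltas=[-0.001,-0.004,0.001,0,0,0,-0.2,-0.001,-0.004,0.002,0,0,0,-0.2,-0.001,-0.004,0.003,0,0,0,-0.2,-0.001,-0.004,0.003,0,0,0,-0.2],
)

```text
time: 3.35
tool_pos: [0.5066, -0.1554, 0.1757]
tcp_rot: [0.089, 3.14, -0.001]
wrist_force: [-0.8, -0.3, 2.6]
width: 0.4
grip_force: 1.0
```

>>> jog_arm(
  deltas=[0,0,0.001,0,0,0,-0.2,0,0,0.002,0,0,0,-0.2,0,0,0.002,0,0,0,-0.2],
)

```text
time: 3.65
tool_pos: [0.5064, -0.1546, 0.1735]
tcp_rot: [0.089, 3.14, 0.001]
wrist_force: [0.2, 1.0, 4.9]
width: 0.402
grip_force: 3.1
```

>>> jog_arm(
  deltas=[-0.003,0,0,0,0,0,-0.2,-0.007,0,0,0,0,0,-0.2,-0.011,0,0,0,0,0,-0.2,-0.015,0,0,0,0,0,-0.2,-0.018,0,0,0,0,0,-0.2,-0.02,0,0,0,0,0,-0.2,-0.02,0,0,0,0,0,-0.2],
)

```text
time: 4.35
tool_pos: [0.5271, -0.1554, 0.1736]
tcp_rot: [0.089, 3.14, 0.002]
wrist_force: [0.6, 5.2, 5.5]
width: 0.402
grip_force: 4.3
```

```bash
python3 - <<'E'
from h import *
c=read_camera("side")
cv2.imwrite("pics/s3.png",cv2.resize(c["color"][125:200,230:330],(800,600),interpolation=cv2.INTER_CUBIC))
E
```

```text
(no output)
```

View pics/s3.png

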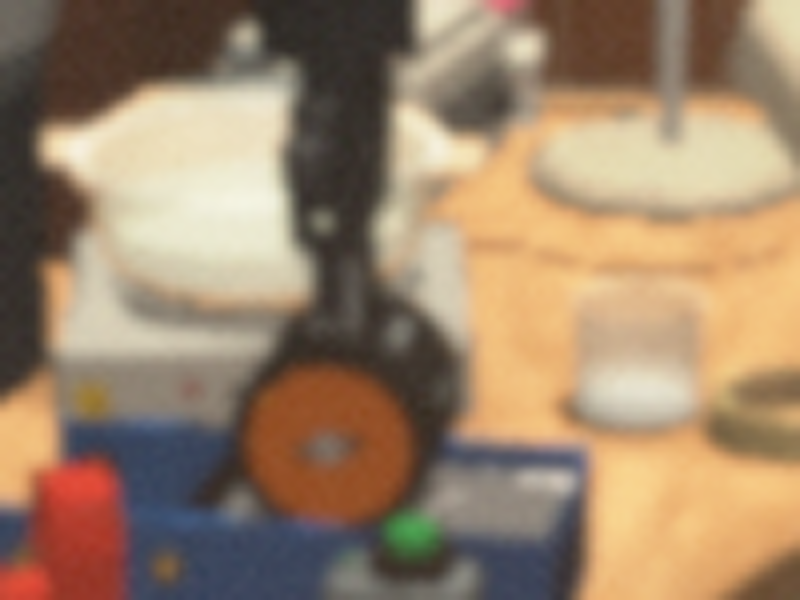

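The lid centre moved from px 350 to 326 while the finger moved about 45 px, so the drum is rolling. I'll finish this stroke and then restroke.

>>> jog_arm(
  deltas=[-0.004,0.0005,0,0,0,0,-0.2,-0.008,0.001,0,0,0,0,-0.2,-0.012,0.001,0,0,0,0,-0.2,-0.015,0.001,0,0,0,0,-0.2,-0.017,0.001,0,0,0,0,-0.2,-0.017,0.001,0,0,0,0,-0.2,-0.017,0.001,0,0,0,0,-0.2],
)

```text
time: 5.1
tool_pos: [0.5439, -0.1558, 0.1735]
tcp_rot: [0.089, 3.14, 0.001]
wrist_force: [1.5, 3.4, 4.8]
width: 0.399
grip_force: 2.9
```

>>> jog_arm(
  deltas=[0,0,-0.005,0,0,0,-0.2,0,0,-0.012,0,0,0,-0.2,0.01,0,-0.012,0,0,0,-0.2,0.02,0,-0.01,0,0,0,-0.2,0.02,0,-0.01,0,0,0,-0.2,0.02,0,-0.01,0,0,0,-0.2],
)

```text
time: 5.7
tool_pos: [0.5225, -0.155, 0.1829]
tcp_rot: [-0.09, -3.14, -0.0]
wrist_force: [-0.4, -0.4, 0.2]
width: 0.4
grip_force: 0.0
```

```bash
cat > lid.py <<'E'
from h import *
c=read_camera("side");h=cv2.cvtColor(c["color"],cv2.COLOR_BGR2HSV)
m=cv2.inRange(h,(3,140,80),(16,255,255));m[:,:200]=0;m[:,330:]=0;m[:140]=0;m[215:]=0
n,l,st,ce=cv2.connectedComponentsWithStats(m);i=1+st[1:,4].argmax();u,v=ce[i]
d=att(c)@np.array([(u-c["cx"])/c["fx"],(v-c["cy"])/c["fy"],1]);o=c["origin"];p=o+d*(-.108-o[1])/d[1]
print("lid px",ce[i].round(1),st[i],"lid xyz",p.round(4))
E
python3 lid.py; python3 to.py .53 -.158 .175
```

```text
lid px [238.1 199.5] [228 182  19  33 394] lid xyz [ 0.6541 -0.108   0.0317]
t 5.75 pos [ 0.5229 -0.155   0.1831] F [-0.1   0.52 -0.33] w 0.4
shift mm [-7.3 -2.6  8.1] turn deg [-0.   -0.    0.29]
```

```bash
sed -i 's/(3,140,80)/(5,120,60)/; s/m\[:,:200\]=0;m\[:,330:\]=0;m\[:140\]=0;m\[215:\]=0/m[:,:246]=0;m[:,310:]=0;m[:155]=0;m[195:]=0/' lid.py; python3 lid.py
```

```text
lid px [268.7 179.7] [258 170  23  20 350] lid xyz [ 0.535  -0.108   0.1152]
```

>>> jog_arm(
  deltas=[0,0,0.006,0,0,0,-0.2,0,0,0.0105,0,0,0,-0.2,0,0,0.0105,0,0,0,-0.2,-0.004,0,0.0105,0,0,0,-0.2,-0.009,0.0003,0.0105,0,0,0,-0.2,-0.014,0.0006,0.0105,0,0,0,-0.2,-0.019,0.0009,0.0105,0,0,0,-0.2,-0.022,0.001,0.0105,0,0,0,-0.2],
)

```text
time: 6.6
tool_pos: [0.5466, -0.1555, 0.1736]
tcp_rot: [0.089, 3.138, -0.001]
wrist_force: [0.5, 0.5, 6.1]
width: 0.397
grip_force: 3.2
```

>>> jog_arm(
  deltas=[-0.005,0.0003,0,0,0,0,-0.2,-0.01,0.0006,0,0,0,0,-0.2,-0.015,0.0009,0,0,0,0,-0.2,-0.019,0.001,0,0,0,0,-0.2,-0.022,0.001,0,0,0,0,-0.2,-0.022,0.001,0,0,0,0,-0.2,-0.022,0.001,0,0,0,0,-0.2],
)

```text
time: 7.3
tool_pos: [0.568, -0.156, 0.1733]
tcp_rot: [0.089, 3.139, -0.002]
wrist_force: [0.6, -1.3, 5.7]
width: 0.399
grip_force: 2.8
```

>>> jog_arm(
  deltas=[0,0,-0.005,0,0,0,-0.2,0,0,-0.012,0,0,0,-0.2,0.01,0,-0.012,0,0,0,-0.2,0.022,0,-0.01,0,0,0,-0.2,0.022,0,-0.01,0,0,0,-0.2,0.022,0,-0.01,0,0,0,-0.2],
)

```text
time: 7.9
tool_pos: [0.5444, -0.154, 0.1823]
tcp_rot: [-0.089, -3.14, -0.0]
wrist_force: [0.4, -0.2, -0.2]
width: 0.397
grip_force: 0.0
```

```bash
python3 lid.py; python3 to.py .53 -.158 .175;  python3 - <<'E'
from h import *
c=read_camera("top")
cv2.imwrite("pics/t2.png",cv2.resize(c["color"][180:255,300:370],(560,600),interpolation=cv2.INTER_CUBIC))
E
```

```text
lid px [262.9 179.4] [252 169  23  21 347] lid xyz [ 0.5566 -0.108   0.1155]
t 7.95 pos [ 0.5449 -0.1541  0.1826] F [-0.09  0.89 -0.84] w 0.4
shift mm [14.7 -4.7  7.6] turn deg [ 0.01 -0.01  0.3 ]
```

View pics/t2.png

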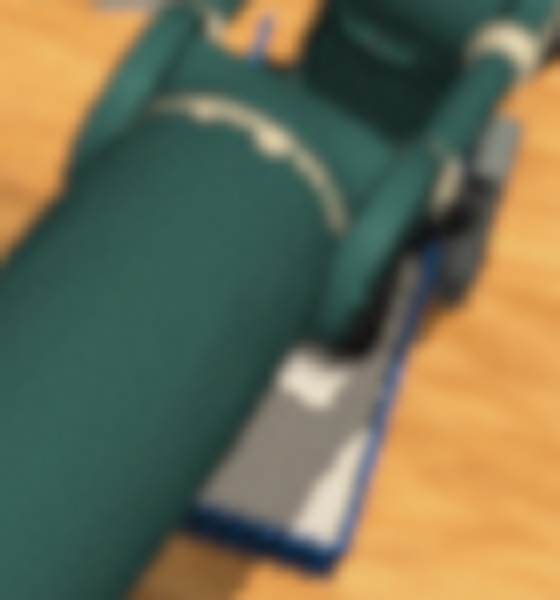

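The top view is blocked by the forearm, but the side measurement shows a lid shift of 21.6 mm for a 44 mm stroke, which is pure rolling. Next stroke.

>>> jog_arm(
  deltas=[0,-0.002,0.006,0,0,0,-0.2,0,-0.002,0.0105,0,0,0,-0.2,0,-0.002,0.0105,0,0,0,-0.2,-0.004,-0.002,0.0105,0,0,0,-0.2,-0.009,-0.002,0.0105,0,0,0,-0.2,-0.014,-0.002,0.0105,0,0,0,-0.2,-0.019,-0.002,0.0105,0,0,0,-0.2,-0.022,-0.002,0.0105,0,0,0,-0.2],
)

```text
time: 8.8
tool_pos: [0.5689, -0.1568, 0.1736]
tcp_rot: [0.089, 3.138, 0.002]
wrist_force: [-0.3, 3.7, 6.7]
width: 0.403
grip_force: 7.2
```

>>> jog_arm(
  deltas=[-0.005,0,0,0,0,0,-0.2,-0.01,0,0,0,0,0,-0.2,-0.015,0,0,0,0,0,-0.2,-0.018,0,0,0,0,0,-0.2,-0.02,0,0,0,0,0,-0.2,-0.02,0,0,0,0,0,-0.2,-0.02,0,0,0,0,0,-0.2],
)

```text
time: 9.5
tool_pos: [0.5886, -0.1576, 0.1733]
tcp_rot: [0.089, 3.138, 0.003]
wrist_force: [0.3, 4.6, 6.6]
width: 0.402
grip_force: 5.3
```

>>> jog_arm(
  deltas=[0,0,-0.005,0,0,0,-0.2,0,0,-0.012,0,0,0,-0.2,0.01,0,-0.012,0,0,0,-0.2,0.021,0,-0.01,0,0,0,-0.2,0.021,0,-0.01,0,0,0,-0.2,0.021,0,-0.01,0,0,0,-0.2],
)

```text
time: 10.1
tool_pos: [0.5653, -0.1575, 0.1819]
tcp_rot: [-0.09, -3.14, -0.0]
wrist_force: [0.5, 0.1, 0.2]
width: 0.4
grip_force: 0.0
```

```bash
python3 lid.py; python3 to.py .57 -.158 .175
```

```text
lid px [257.1 178.9] [246 169  23  20 335] lid xyz [ 0.578  -0.108   0.1166]
t 10.15 pos [ 0.5658 -0.1575  0.182 ] F [ 0.45  0.19 -0.11] w 0.4
shift mm [-4.2 -0.2  7. ] turn deg [ 0.   -0.01  0.29]
```

>>> jog_arm(
  deltas=[0,0,0.006,0,0,0,-0.2,0,0,0.0105,0,0,0,-0.2,0,0,0.0105,0,0,0,-0.2,-0.004,0,0.0105,0,0,0,-0.2,-0.009,0,0.0105,0,0,0,-0.2,-0.014,0,0.0105,0,0,0,-0.2,-0.019,0,0.0105,0,0,0,-0.2,-0.022,0,0.0105,0,0,0,-0.2],
)

```text
time: 10.95
tool_pos: [0.5902, -0.158, 0.1733]
tcp_rot: [0.089, 3.137, 0.002]
wrist_force: [-0.0, 3.3, 7.3]
width: 0.403
grip_force: 7.1
```

>>> jog_arm(
  deltas=[-0.004,0,0,0,0,0,-0.2,-0.008,0,0,0,0,0,-0.2,-0.011,0,0,0,0,0,-0.2,-0.014,0,0,0,0,0,-0.2,-0.016,0,0,0,0,0,-0.2,-0.018,0,0,0,0,0,-0.2,-0.018,0,0,0,0,0,-0.2],
)

```text
time: 11.65
tool_pos: [0.6079, -0.1588, 0.1732]
tcp_rot: [0.089, 3.137, 0.002]
wrist_force: [0.2, 4.1, 7.0]
width: 0.397
grip_force: 6.7
```

```bash
sed -i 's/m\[:,:246\]=0/m[:,:232]=0;m[183:,:246]=0/' lid.py; python3 lid.py; python3 to.py .57 -.158 .175
```

```text
lid px [251.7 178.5] [241 169  22  20 330] lid xyz [ 0.598  -0.108   0.1175]
t 11.7 pos [ 0.6078 -0.1588  0.1732] F [-0.09  3.23  7.13] w 0.4
shift mm [37.8 -1.3 -1.9] turn deg [0.08 0.17 0.31]
```

>>> jog_arm(
  deltas=[-0.003,0,0,0,0,0,-0.2,-0.006,0,0,0,0,0,-0.2,-0.008,0,0,0,0,0,-0.2,-0.01,0,0,0,0,0,-0.2,-0.01,0,0,0,0,0,-0.2],
)

```text
time: 12.2
tool_pos: [0.6176, -0.1595, 0.1726]
tcp_rot: [0.089, 3.138, 0.002]
wrist_force: [0.6, 3.7, 5.2]
width: 0.397
grip_force: 5.8
```

>>> jog_arm(
  deltas=[-0.003,0,0,0,0,0,-0.2,-0.006,0,0,0,0,0,-0.2,-0.008,0,0,0,0,0,-0.2,-0.008,0,0,0,0,0,-0.2],
)

```text
time: 12.6
tool_pos: [0.6247, -0.1603, 0.1718]
tcp_rot: [0.089, 3.14, 0.001]
wrist_force: [1.2, 4.8, 4.6]
width: 0.397
grip_force: 5.3
```

```bash
python3 lid.py
```

```text
lid px [247.7 178.1] [232 169  29  20 356] lid xyz [ 0.6129 -0.108   0.1185]
```

>>> jog_arm(
  deltas=[0,0,-0.004,0,0,0,-0.2,0,0,-0.015,0,0,0,-0.2,0,0,-0.04,0,0,0,-0.2,0,0,-0.07,0,0,0,-0.2,0,0,-0.08,0,0,0,-0.2,0,0,-0.08,0,0,0,-0.2,0,0,-0.08,0,0,0,-0.2],
)

```text
time: 13.35
tool_pos: [0.6235, -0.161, 0.2509]
tcp_rot: [-0.089, -3.139, 0.0]
wrist_force: [-0.3, 0.3, -0.6]
width: 0.403
grip_force: 0.0
```

```bash
python3 lid.py; python3 - <<'E'
from h import *
c=read_camera("side")
cv2.imwrite("pics/s4.png",cv2.resize(c["color"][140:215,210:310],(800,600),interpolation=cv2.INTER_CUBIC))
E
```

```text
lid px [243.  178.4] [232 171  22  18 242] lid xyz [ 0.6307 -0.108   0.117 ]
```

View pics/s4.png

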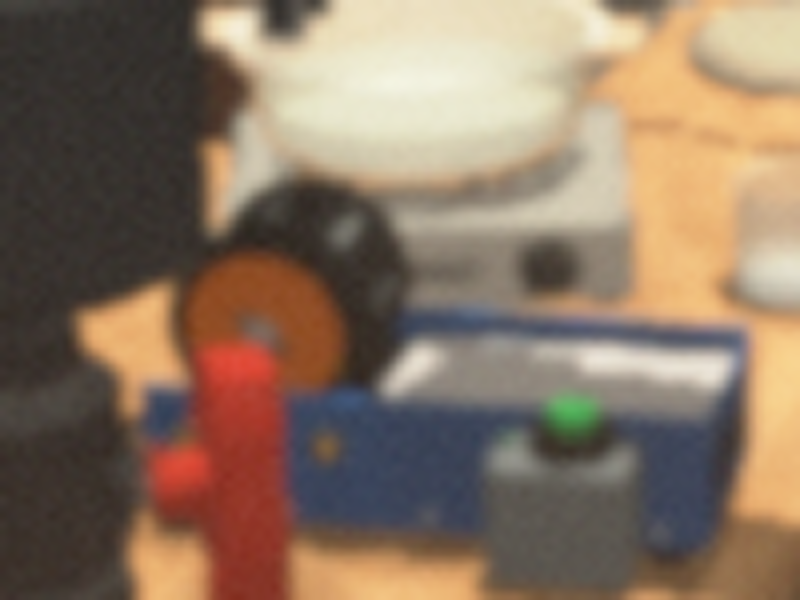

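Lid hub at (258, 330) is about (0.634, z 0.105), so the drum lies in the trough. Now I'm moving to the button with the fingers shut.

```bash
python3 to.py .4835 -.072 .125
```

```text
t 13.45 pos [ 0.623  -0.1606  0.2496] F [-0.27 -0.24  0.05] w 0.4
shift mm [143.8  80.5 125.1] turn deg [ 0.03 -0.19  0.3 ]
```

>>> jog_arm(
  deltas=[0.036,0.02,0,0,0,0,-1,0.072,0.04,0,0,0,0,-1,0.108,0.06,0,0,0,0,-1,0.144,0.0805,0,0,0,0,-1,0.144,0.0805,0.04,0,0,0,-1,0.144,0.0805,0.08,0,0,0,-1,0.144,0.0805,0.125,0,0,0,-1,0.144,0.0805,0.125,0,0,0,-1],
)

```text
time: 14.25
tool_pos: [0.4779, -0.0708, 0.1193]
tcp_rot: [-0.088, -3.125, -0.004]
wrist_force: [-1.1, -0.1, -1.6]
width: -0.0
grip_force: 0.0
```

```bash
python3 to.py .4835 -.072 .104; python3 - <<'E'
from h import *
c=read_camera("top");s=read_camera("side")
a=cv2.resize(c["color"][180:240,310:370],(400,400),interpolation=cv2.INTER_CUBIC)
b=cv2.resize(s["color"][150:210,230:290],(400,400),interpolation=cv2.INTER_CUBIC)
cv2.imwrite("pics/m5.png",np.hstack([a,b]))
E
```

```text
t 14.25 pos [ 0.4779 -0.0708  0.1193] F [-1.11 -0.14 -1.65] w -0.0
shift mm [-5.9 -0.9 15.2] turn deg [ 0.12 -0.9   0.32]
```

View pics/m5.png

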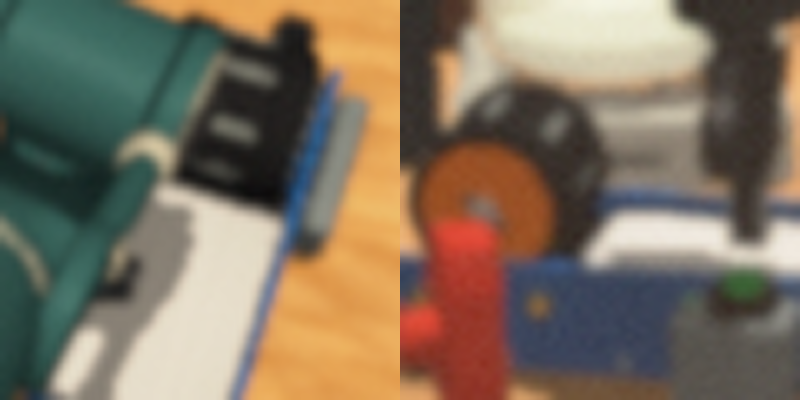

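The drum sits in the trough square to the cheeks (left half), and the shut fingertips at (748, 240) stand over the button at (745, 283). Lowering onto it.

>>> jog_arm(
  deltas=[0,0,0,0,0,0,-1,0,0,0.006,0,0,0,-1,0,0,0.012,0,0,0,-1,0,0,0.016,0,0,0,-1,0,0,0.016,0,0,0,-1],
)

```text
time: 14.85
tool_pos: [0.4845, -0.0721, 0.1103]
tcp_rot: [-0.089, -3.139, -0.0]
wrist_force: [0.4, -0.1, -0.3]
width: 0.001
grip_force: 0.0
```

>>> jog_arm(
  deltas=[0,0,0.002,0,0,0,-1,0,0,0.004,0,0,0,-1,0,0,0.006,0,0,0,-1,0,0,0.006,0,0,0,-1],
)

```text
time: 15.25
tool_pos: [0.4851, -0.0722, 0.1049]
tcp_rot: [0.089, 3.14, -0.0]
wrist_force: [-0.5, -0.7, 3.8]
width: 0.002
grip_force: 1.5
```

>>> jog_arm(
  deltas=[0,0,0.002,0,0,0,-1,0,0,0.004,0,0,0,-1,0,0,0.006,0,0,0,-1,0,0,0.006,0,0,0,-1],
)

```text
time: 15.65
tool_pos: [0.4853, -0.0723, 0.1017]
tcp_rot: [-0.089, -3.14, 0.0]
wrist_force: [-8.6, 0.7, 23.6]
width: -0.004
grip_force: 11.7
```

>>> jog_arm(
  deltas=[0,0,-0.002,0,0,0,-1,0,0,-0.002,0,0,0,-1],
)

```text
time: 15.85
tool_pos: [0.4852, -0.0723, 0.1019]
tcp_rot: [0.089, 3.14, -0.0]
wrist_force: [-3.6, 1.3, 10.4]
width: -0.006
grip_force: 5.4
```

>>> jog_arm(
  deltas=[0,0,-0.002,0,0,0,-1,0,0,-0.002,0,0,0,-1],
)

```text
time: 16.05
tool_pos: [0.4852, -0.0722, 0.1032]
tcp_rot: [0.089, 3.14, -0.0]
wrist_force: [-1.4, 0.6, 3.9]
width: -0.0
grip_force: 2.1
```

>>> jog_arm(
  deltas=[0,0,-0.002,0,0,0,-1,0,0,-0.002,0,0,0,-1],
)

```text
time: 16.25
tool_pos: [0.4852, -0.0722, 0.105]
tcp_rot: [0.089, 3.14, -0.0]
wrist_force: [-1.1, 0.0, 2.4]
width: 0.0
grip_force: 1.6
```

>>> jog_arm(
  deltas=[0,0,-0.002,0,0,0,-1,0,0,-0.002,0,0,0,-1],
)

```text
time: 16.45
tool_pos: [0.4851, -0.0722, 0.1069]
tcp_rot: [0.089, 3.14, -0.0]
wrist_force: [0.2, -0.2, 1.3]
width: -0.0
grip_force: 1.0
```

The unload curve shows a soft spring over about 6 mm above a hard stop, so the button was fully down. I'm retracting now.

>>> jog_arm(
  deltas=[0,0,-0.03,0,0,0,-1,0,0,-0.07,0,0,0,-1,0,0,-0.11,0,0,0,-1,0.03,0.03,-0.13,0,0,0,-1,0.06,0.07,-0.13,0,0,0,-1,0.06,0.11,-0.13,0,0,0,-1,0.06,0.12,-0.13,0,0,0,-1,0.06,0.12,-0.13,0,0,0,-1],
)

```text
time: 17.25
tool_pos: [0.4314, 0.0521, 0.2363]
tcp_rot: [-0.084, -3.14, 0.0]
wrist_force: [0.7, -0.1, -0.2]
width: -0.003
grip_force: 0.0
```

```bash
python3 lid.py; python3 to.py .48 0 .2; python3 - <<'E'
from h import *
c=read_camera("top");s=read_camera("side")
a=cv2.resize(c["color"][180:240,310:370],(400,400),interpolation=cv2.INTER_CUBIC)
b=cv2.resize(s["color"][150:210,230:290],(400,400),interpolation=cv2.INTER_CUBIC)
cv2.imwrite("pics/m6.png",np.hstack([a,b]))
E
```

```text
lid px [243.1 178.4] [232 171  22  18 245] lid xyz [ 0.6304 -0.108   0.117 ]
t 17.3 pos [0.4316 0.0511 0.2362] F [ 0.27 -0.02  0.22] w 0.0
shift mm [-51.2 -48.4  36.2] turn deg [-0.05 -0.06  0.43]
```

View pics/m6.png

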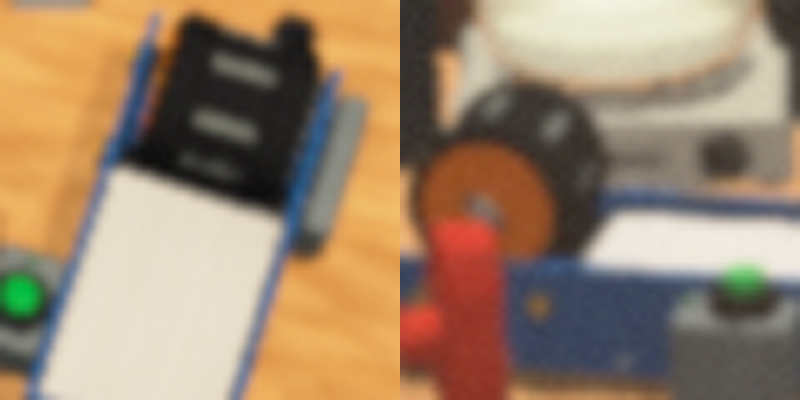

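The drum is seated, centred and square between the cheeks (about 235, 110), the button is up again at (743, 280), and the arm is clear. Handing in.

```bash
python3 -c "
from h import *
print(finish_job())"
```

```text
the job is handed in; nothing more can be done
None
```

The barrel was rolled into the trough, the start button was pressed fully down and released, and the job is handed in; the last pictures show the drum seated and the button up, but no verdict was returned.

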